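# Turn the tile over against the assembly board

### The job

In the ornament workshop, the long clay tile with a brass peg on each side lies back-up on the table in front of the low plywood assembly board. Push it along the table until its far end is up against the board's front edge, then tip it up on that end and over the edge so that it ends lying flat, face up, on top of the board. Leave the square and the round tile where they lie.

Things in the scene. Friction and masses are not known exactly. Their poses are not given: they have to be found in the camera images.
- tile_center (a point): Long clay tile, loose, 116 mm (x axis) x 46 (y) x 14, about 180 g. Point: its centre. z points out of the bare back (two hanger plates), up at the start; the face is glazed white. A 10 mm thick domed brass peg stands 6 mm out of each long side, 46 mm from centre to -x, mid-thickness; gripped by both (58 mm), lightly (5-10 N), it swings. +x end starts 20-45 mm from the board, up to 17 deg askew.
- board: Assembly board: low plywood slab fixed to the table, 200 mm deep (x axis), 280 mm wide (y), 20 mm high, its top clear. Origin: middle of the lower front edge, at table height; x points across the board away from the robot, so it fills x 0 to 200, y -140 to 140, z 0 to 20 mm. Its upright front face (x = 0) is the fence, 6 mm higher than the tile is thick.
- square_center (a point): Bystander: a square clay tile, 70 x 70 x 14 mm, no pegs, one hanger plate, lying loose beside the long tile. This point is its centre.
- round_center (a point): Bystander: a round clay tile, 76 mm across, 14 mm thick, no pegs, one hanger plate, lying loose beside the long tile on the other side. This point is its centre.
Things that resemble listed ones, but are neither listed nor needed, are in the scene too. What is shaped like the part that bears tile_center but black or pink is not meant.

How it is judged:
On the way, in this order (a step that is already met when the one before it is completed fails the run):
1. the tile, still flat on the table, is pushed up to the board's front edge (its far end within about 12 mm of it) (x of tile_center in the frame of board between -0.07 and -0.04 m and height (world z) of tile_center below 0.018 m and angle between tile_center's own z axis and vertical below 0.18 rad), for 0.05 s.
2. the tile is tipped up on end at the board's front edge (60 to 120 degrees, not lifted clear: centre under 90 mm high and within 50 mm of the edge) (angle between tile_center's own z axis and vertical between 1.047 and 2.094 rad and height (world z) of tile_center below 0.09 m and x of tile_center in the frame of board between -0.05 and 0.05 m), for 0.03 s.
At the end, for the whole second after the job is handed in: The long tile lies face up (bare back down) and flat within 10 degrees on top of the assembly board, released, its centre over the board and 21 to 34 mm above the table (an end may overhang the front edge); the square and the round tile are within 20 mm of where they were (angle between tile_center's own z axis and vertical above 2.967 rad and height (world z) of tile_center between 0.021 and 0.034 m and x of tile_center in the frame of board between 0 and 0.2 m and y of tile_center in the frame of board between -0.14 and 0.14 m and distance of each of square_center, round_center from where it was at the start of the episode below 0.02 m); the robot touches nothing.
It fails at once if the square or the round tile is moved more than 30 mm (distance of any of square_center, round_center from where it was at the start of the episode above 0.03 m).
It also fails if it takes over 45 s, if anything falls off the work surface, if the arm or the gripper's body presses on something with over 40 N, if the wrist force passes 120 N, or if a joint passes its speed limit or range.

### The arm

A 6-joint arm with a two-finger parallel gripper is mounted at the origin on the work surface. World frame = base frame: x ahead of the robot, y to its left, z up, the work surface at z = 0. Lengths are in m, angles in rad, forces in N, time in s.
With the tool pointing down it reaches from about 0.375 to 0.925 m from the base axis. Payload 5.7 kg.
Tool frame: the origin (TCP) lies midway between the tips of the shut fingers; the grasp point (between the pads) lies 19 mm behind it; z points along the fingers, x is the direction in which the jaws open and shut, and the axes are right-handed (so a half turn about z gives the same grasp; the last joint's range is limited). The gripper opens to 88 mm and grips with 3 to 60 N. Pads are 20 mm wide; open, the fingers measure 115 mm over their backs; the gripper's body (75 mm by 178 mm) begins 61 mm behind the grasp point.
Start: joints at [-1.29, 0.359, 1.51, -0, 1.272, -0.115], TCP at [0.231, -0.554, 0.223] pointing down, gripper open.
Joint ranges: [-2.97, 2.97], [-1.01, 2.36], [0.21, 2.38], [-0.96, 4.11], [0.2, 2.71], [-2.98, 2.98]. Speed limits (rad/s): [2.39, 2.39, 3.14, 3.14, 3.14, 3.14].

### API

Orientations are given as a rotation vector (axis times angle).
In Python, from plant import arm, cams gives the robot as it stands.
- The arm moves only by the shell command python3 -m jog 'ROWS' [FORCE]. ROWS is a JSON object of lists of equal length, an entry for each row: "translation": the shift along the world's x, y, z in mm, a list of three; "yaw": the turn about the world's z in degrees; "claw": the finger opening in mm, from 0 to 87.8. A call has 1 to 5 rows; each row shifts and turns the pose as measured when the row begins; what a row does not reach is not made up. A row lasts 1/12 s, in which the tool goes at most 41.7 mm and 7.16 degrees, less where a joint would pass 70% of its speed; a pose out of reach is approached as far as the arm can. A call with a gripper value outside its range is refused whole. The fingers move at their own pace and stop on an object; FORCE is the grip in N (left out, the last holds). Time passes only in rows, so rows that do not move let the fingers close. It gives the time, the measured TCP pose, the force and the opening at its end, in the units of the state.
- arm.get_obs(): the state, without advancing time (a new reading comes with each control period).
- cams.get_image(name): name is "side" or "top" or "wrist"; returns a dict with "pixels" (480x640x3 uint8, red, green, blue), "fx", "fy", "cx", "cy" (pixels), "xyz" and "rotation" of the camera in the world; the wrist camera has in their place "T_tool_cam" (4x4, takes a point from camera to tool coordinates, whose origin is the TCP and whose axes are the tool frame's). Camera axes: x right, y up, looking along -z (the intrinsics and any distortion apply to the point x, -y, -z); pixel columns grow to the right and rows downward; lengths in m; the calibration is good to about 2 mm. A picture is of the moment at which its call begins: read the wrist's pose just before it. There is no depth.
- arm.job_done(): hands the job in, once; it reports no verdict.
The state is a dict: "time_s": time; "joint_positions": joint angles; "joint_velocities": joint speeds; "joint_efforts": joint torques, N m; "tool_pos": TCP position; "ee_rot": TCP orientation; "wrist_force": force on the tool from outside, world axes, zero at the start; "wrist_torque": the same for the moment, N m; "width": opening from 0.0 (shut) to 1.0 (fully open).
Only numpy, scipy, OpenCV 4.12 (cv2) and the standard library are available. Lean on these libraries where they do the work, as an engineer would, in place of code of your own. Each camera call takes 0.05 s, during which the arm holds its last target. There are 200 camera calls.

## Working session

There is one attempt and no reset: what is moved stays moved. The work goes in short steps, Python scripts to look and compute and a shell command to move; the robot and the scene stay as the last step left them, time stands still between calls to the robot, and variables do not carry over. Pictures are saved under pics/ and viewed, about 8 in all and at most 12, crops included, and the job is handed in when it is done.

```bash
mkdir -p pics; ls; python3 - <<'E'
from plant import arm,cams
import cv2
o=arm.get_obs();print(o)
for n in("top","side"):
    c=cams.get_image(n);print(n,[c[k] for k in("fx","fy","cx","cy","xyz","rotation")],c.keys())
    cv2.imwrite(f"pics/{n}0.png",c["pixels"][:,:,::-1])
E
```

```text
pics
{'time_s': 0.0, 'joint_positions': array([-1.29010975e+00,  3.59496377e-01,  1.51143098e+00, -9.55457999e-06,
        1.27252843e+00, -1.15080586e-01]), 'joint_velocities': array([-0.00074614,  0.00090599, -0.00074839, -0.00082881,  0.00059958,
       -0.0014845 ]), 'joint_efforts': array([-1.75730562e-03, -5.15376592e+01, -2.70725030e+01,  6.74464158e-02,
        3.48960527e-02, -1.24523731e-04]), 'tool_pos': array([ 0.23111364, -0.55293889,  0.22181531]), 'ee_rot': array([-2.61381873e+00,  1.74069858e+00,  2.24190016e-03]), 'wrist_force': array([0.50204435, 0.12775045, 0.12716905]), 'wrist_torque': array([-0.02587326,  0.06611556,  0.00248032]), 'width': 0.9972259682113869}
top [540.1866714727158, 540.1866714727158, 324.8144206144458, 230.88196979699012, array([0.38202067, 0.05482656, 0.94405735]), array([ 0.07872014, -0.10630442, -1.5776177 ])] dict_keys(['pixels', 'fx', 'fy', 'cx', 'cy', 'xyz', 'rotation'])
side [603.7030479658026, 603.7030479658026, 320.70022550755544, 233.2629620515652, array([-0.07999977,  0.69078955,  0.74147939]), array([ 0.39882847, -1.03777981, -2.21859937])] dict_keys(['pixels', 'fx', 'fy', 'cx', 'cy', 'xyz', 'rotation'])
```

View pics/top0.png

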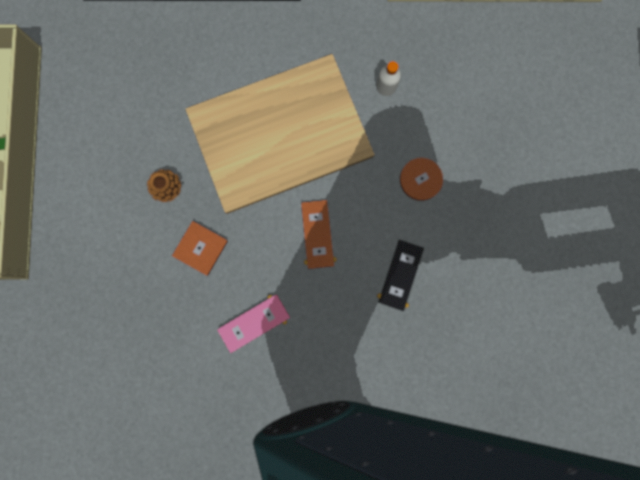

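View pics/side0.png

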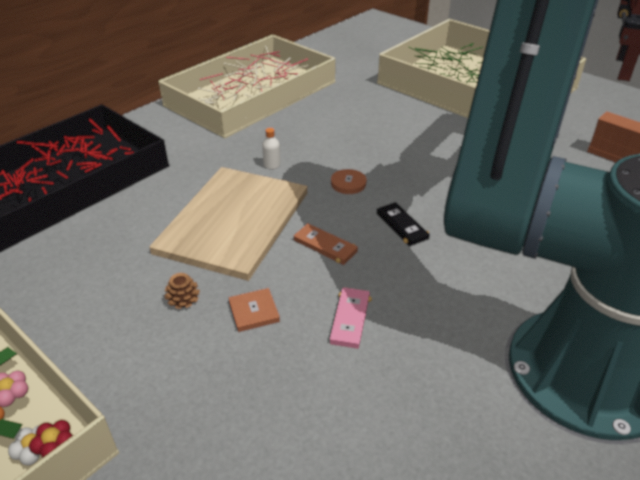

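The top view shows the orange long tile from (315,200) to (320,268). The board's front edge runs from (227,212) to (373,155), with the square tile at (200,247) and the round one at (421,179). The side view shows a brass peg at the tile's near end.

```bash
cat > h.py <<'E'
import numpy as np, cv2
from scipy.spatial.transform import Rotation as R
def campose(c,obs=None):
    if "T_tool_cam" in c:
        T=np.eye(4);T[:3,:3]=R.from_rotvec(obs["ee_rot"]).as_matrix();T[:3,3]=obs["tool_pos"]
        T=T@np.array(c["T_tool_cam"]);return T[:3,:3],T[:3,3]
    return R.from_rotvec(c["rotation"]).as_matrix(),np.array(c["xyz"])
def unproj(c,uv,z,obs=None):
    M,p=campose(c,obs);uv=np.atleast_2d(np.float64(uv))
    d=np.c_[(uv[:,0]-c["cx"])/c["fx"],-(uv[:,1]-c["cy"])/c["fy"],-np.ones(len(uv))]@M.T
    return p+d*((z-p[2])/d[:,2])[:,None]
def proj(c,P,obs=None):
    M,p=campose(c,obs);q=(np.atleast_2d(P)-p)@M
    return np.c_[c["cx"]-c["fx"]*q[:,0]/q[:,2],c["cy"]+c["fy"]*q[:,1]/q[:,2]]
def blobs(px,lo,hi,amin=150):
    m=cv2.inRange(cv2.cvtColor(px,cv2.COLOR_RGB2HSV),np.array(lo),np.array(hi))
    m=cv2.morphologyEx(m,cv2.MORPH_CLOSE,np.ones((5,5)))
    cs=cv2.findContours(m,cv2.RETR_EXTERNAL,cv2.CHAIN_APPROX_NONE)[0]
    return [k for k in cs if cv2.contourArea(k)>amin]
def yawof(o):
    M=R.from_rotvec(o["ee_rot"]).as_matrix();return np.degrees(np.arctan2(M[1,0],M[0,0]))
E
python3 - <<'E'
from plant import arm,cams
from h import *
o=arm.get_obs();print("tool x yaw",yawof(o))
c=cams.get_image("top")
for k in blobs(c["pixels"],(4,150,40),(14,255,255)):
    P=unproj(c,k[:,0,:],.014)
    r=cv2.minAreaRect((P[:,:2]*1000).astype(np.float32));print("orange",cv2.contourArea(k),np.round(cv2.boxPoints(r)).tolist(),np.round(r[0]),np.round(r[1]))
for k in blobs(c["pixels"],(10,50,60),(25,149,255),3000):
    a=cv2.approxPolyDP(cv2.convexHull(k),12,True)[:,0]
    print("board",a.tolist(),np.round(unproj(c,a,.02)*1000).tolist())
w=cams.get_image("wrist");print(np.round(w["T_tool_cam"],3).tolist(),w["fx"])
E
```

```text
tool x yaw -67.32027572506372
orange 1433.5 [[419.0, 241.0], [477.0, 208.0], [510.0, 266.0], [452.0, 299.0]] [465. 254.] [67. 66.]
orange 1436.5 [[429.0, 68.0], [434.0, 24.0], [545.0, 36.0], [541.0, 80.0]] [487.  52.] [112.  44.]
orange 518.5 [[540.0, 322.0], [566.0, 284.0], [609.0, 314.0], [584.0, 352.0]] [575. 318.] [53. 46.]
orange 1206.0 [[534.0, -130.0], [583.0, -181.0], [633.0, -134.0], [583.0, -82.0]] [ 583. -132.] [68. 71.]
board [[331, 54], [373, 155], [225, 212], [186, 108]] [[810.0, 24.0, 20.0], [625.0, -48.0, 20.0], [525.0, 210.0, 20.0], [711.0, 281.0, 20.0]]
board [[17, 28], [38, 49], [27, 275], [0, 278], [0, 29]] [[860.0, 584.0, 20.0], [821.0, 545.0, 20.0], [420.0, 542.0, 20.0], [415.0, 587.0, 20.0], [858.0, 614.0, 20.0]]
[[1.0, -0.0, 0.001, 0.0], [-0.0, -0.97, -0.243, -0.065], [0.001, 0.243, -0.97, -0.163], [0.0, 0.0, 0.0, 1.0]] 426.9043759137156
```

```bash

python3 -m jog '{"translation":[[14,40,0],[14,38,0],[14,38,0],[14,38,0],[14,38,0]],"yaw":[0,0,0,0,0],"claw":[87,87,87,87,87]}'
python3 -m jog '{"translation":[[14,38,0],[14,38,0],[14,38,0],[14,38,0],[14,38,0]],"yaw":[-4,-4,-4,-4,0],"claw":[87,87,87,87,87]}'
python3 -m jog '{"translation":[[14,38,0],[14,38,0],[14,38,0],[14,38,0],[14,38,0]],"yaw":[0,0,0,0,0],"claw":[87,87,87,87,87]}'
python3 -c "
from plant import arm
from h import *
o=arm.get_obs();print(o['tool_pos'],yawof(o))"
```

```text
time_s: 0.62
tool_pos: [0.2996, -0.3646, 0.2206]
ee_rot: [2.604, -1.752, 0.003]
wrist_force: [1.2, 0.4, 0.7]
width: 0.992
time_s: 1.03
tool_pos: [0.369, -0.168, 0.2206]
ee_rot: [2.316, -2.118, 0.003]
wrist_force: [1.0, -0.1, -0.4]
width: 0.991
time_s: 1.45
tool_pos: [0.4384, 0.0287, 0.2215]
ee_rot: [2.315, -2.121, 0.008]
wrist_force: [0.9, -0.9, 0.6]
width: 0.991
[0.43840036 0.02871108 0.22145645] -84.98948777134078
```

```bash

python3 -m jog '{"translation":[[3,18,-40],[0,0,-30],[0,0,0]],"yaw":[1,0,0],"claw":[87,87,87]}'
cat > look.py <<'E'
import sys
from plant import arm,cams
from h import *
o=arm.get_obs();c=cams.get_image("wrist");px=c["pixels"]
print(np.round(o["tool_pos"]*1000,1),round(yawof(o),1))
for k in blobs(px,(4,130,30),(14,255,255),1500):
    P=unproj(c,k[:,0,:],.014,o)*1000
    r=cv2.minAreaRect(P[:,:2].astype(np.float32));print("orange",np.round(r[0],1),np.round(r[1],1),np.round(cv2.boxPoints(r)).tolist())
for k in blobs(px,(16,120,60),(32,255,255),40):
    u=k[:,0].mean(0);print("brass?",u,cv2.contourArea(k),np.round(unproj(c,u,.007,o)*1000,1))
for k in blobs(px,(10,50,60),(25,149,255),3000):
    a=cv2.approxPolyDP(cv2.convexHull(k),12,True)[:,0]
    print("board",a.tolist(),np.round(unproj(c,a,.02,o)[:,:2]*1000).tolist())
cv2.imwrite(sys.argv[1],px[:,:,::-1])
E
python3 look.py pics/w1.png
```

```text
time_s: 1.7
tool_pos: [0.4466, 0.0541, 0.1551]
ee_rot: [-2.34, 2.086, -0.018]
wrist_force: [-1.2, 0.7, 0.0]
width: 0.991
[446.6  54.1 155.1] -83.4
orange [ 302.8 -115.6] [45.8 45.4] [[278.0, -96.0], [283.0, -141.0], [328.0, -136.0], [323.0, -90.0]]
orange [263.6 184.2] [56.3 45.6] [[233.0, 204.0], [238.0, 158.0], [294.0, 165.0], [289.0, 210.0]]
orange [388.3 -75.8] [100.7  24.5] [[350.0, -111.0], [370.0, -124.0], [427.0, -41.0], [406.0, -27.0]]
orange [360.1 166.7] [ 24.4 100.8] [[315.0, 192.0], [389.0, 123.0], [405.0, 141.0], [332.0, 210.0]]
orange [461.9 252.8] [74.5 73.6] [[412.0, 238.0], [476.0, 202.0], [512.0, 267.0], [448.0, 303.0]]
orange [484.3  51.5] [115.4  45.5] [[425.0, 68.0], [429.0, 23.0], [544.0, 35.0], [539.0, 80.0]]
orange [ 577.  -115.8] [74.7 52.7] [[534.0, -101.0], [548.0, -151.0], [620.0, -131.0], [606.0, -80.0]]
brass? [466.96883469 454.78455285] 4237.0 [[265.2 -88.1   7. ]]
brass? [584.63137255 376.90980392] 2147.5 [[ 348.5 -169.2    7. ]]
brass? [ 67.953125 376.5     ] 2177.0 [[301.7 247.1   7. ]]
brass? [367.55172414 241.20689655] 56.5 [[440.6  21.5   7. ]]
brass? [299.6        240.03333333] 60.0 [[435.8  72.2   7. ]]
board [[304, 93], [326, 93], [368, 159], [364, 258], [303, 257]] [[539.0, 79.0], [541.0, 64.0], [501.0, 31.0], [431.0, 24.0], [427.0, 68.0]]
board [[463, 0], [118, 98], [69, 2]] [[606.0, -15.0], [522.0, 201.0], [576.0, 232.0]]
```

View pics/w1.png

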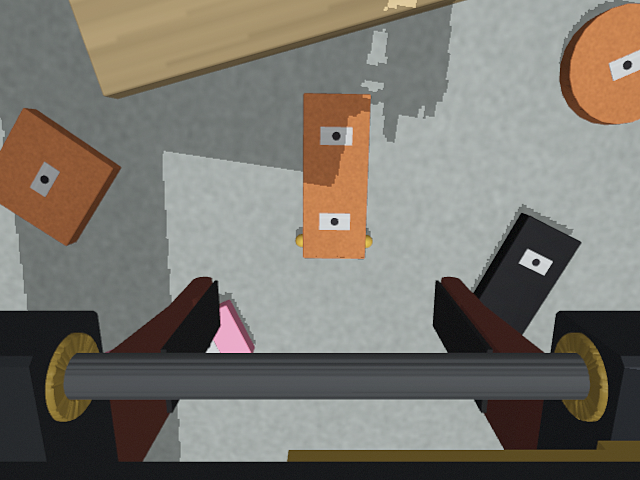

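The wrist view shows the brass pegs at (299,240) and (367,241), so they are at the near end. Peg midpoint is about (438,47) mm and the tile axis about 6°. I'll go down around the pegs.

```bash

python3 -m jog '{"translation":[[-8,-7,-40],[0,0,-40],[0,0,-30],[0,0,-20],[0,0,0]],"yaw":[-0.6,0,0,0,0],"claw":[87,87,87,87,87]}' 8
python3 -c "
from plant import arm
from h import *
o=arm.get_obs();print(o['tool_pos'],yawof(o))"
```

```text
time_s: 2.17
tool_pos: [0.4474, 0.0435, 0.0329]
ee_rot: [-2.316, 2.097, -0.038]
wrist_force: [-0.5, -0.9, -0.4]
width: 0.989
[0.447432   0.04346768 0.03293585] -84.31058715552842
```

```bash

python3 -m jog '{"translation":[[-9,3.5,0],[0,0,0],[0,0,0]],"yaw":[0,0,0],"claw":[87,87,87]}' 8
cat > st.py <<'E'
from plant import arm
from h import *
o=arm.get_obs();print(np.round(o['tool_pos']*1000,1),"yaw",round(yawof(o),1),"toolz",np.round(R.from_rotvec(o["ee_rot"]).as_matrix()[:,2],3),"q",np.round(o['joint_positions'],2),"F",np.round(o["wrist_force"],1),"w",round(o["width"]*87.8,1))
E
python3 st.py
```

```text
time_s: 2.42
tool_pos: [0.4401, 0.0455, 0.0364]
ee_rot: [-2.312, 2.099, -0.042]
wrist_force: [-0.2, -0.6, 0.5]
width: 0.992
[440.1  45.5  36.4] yaw -84.5 toolz [ 0.032 -0.004 -0.999] q [-0.05  0.41  2.06 -0.    0.64  1.43] F [-0.2 -0.6  0.5] w 87.1
```

```bash

python3 -m jog '{"translation":[[-2,1.5,-17],[0,0,-13],[0,0,0]],"yaw":[0.3,0,0],"claw":[87,87,87]}' 8
python3 st.py
```

```text
time_s: 2.67
tool_pos: [0.4432, 0.0465, 0.0115]
ee_rot: [-2.311, 2.088, -0.057]
wrist_force: [-0.7, -0.1, -0.7]
width: 0.991
[443.2  46.5  11.5] yaw -84.2 toolz [ 0.045 -0.005 -0.999] q [-0.05  0.46  2.08 -0.    0.55  1.43] F [-0.7 -0.1 -0.7] w 87.0
```

```bash

python3 -m jog '{"translation":[[-5,0.5,-5],[-1,0,-3.5],[0,0,0]],"yaw":[0,0,0],"claw":[87,87,87]}' 8
python3 st.py; python3 look.py pics/w2.png | grep -v board
```

```text
time_s: 2.92
tool_pos: [0.4394, 0.0469, 0.0058]
ee_rot: [-2.308, 2.086, -0.064]
wrist_force: [-0.0, -0.2, 0.4]
width: 0.989
[439.4  46.9   5.8] yaw -84.2 toolz [ 0.051 -0.005 -0.999] q [-0.05  0.47  2.1  -0.01  0.52  1.43] F [-0.  -0.2  0.4] w 86.9
[439.4  46.9   5.8] -84.2
orange [396.6 -34.8] [22.6 23.3] [[384.0, -24.0], [386.0, -47.0], [409.0, -45.0], [407.0, -22.0]]
orange [379.5 117. ] [27.5 23. ] [[365.0, 127.0], [367.0, 104.0], [394.0, 107.0], [392.0, 130.0]]
orange [439.5 -15.8] [50.9 12.2] [[420.0, -33.0], [430.0, -40.0], [459.0, 2.0], [449.0, 9.0]]
orange [427.1 107.8] [12.3 50.2] [[405.0, 121.0], [441.0, 86.0], [449.0, 95.0], [413.0, 130.0]]
orange [484.4  51.4] [115.2  45.7] [[425.0, 68.0], [429.0, 23.0], [544.0, 34.0], [539.0, 80.0]]
brass? [466.97154472 454.78590786] 4234.0 [[375.8 -21.7   7. ]]
brass? [584.62256809 377.21011673] 2157.5 [[417.1 -65.2   7. ]]
brass? [ 67.94921875 376.49609375] 2175.0 [[396.7 150.5   7. ]]
brass? [389.18518519 304.96296296] 207.0 [[440.8  21.1   7. ]]
brass? [261.66666667 305.19298246] 217.5 [[435.6  72.5   7. ]]
```

View pics/w2.png

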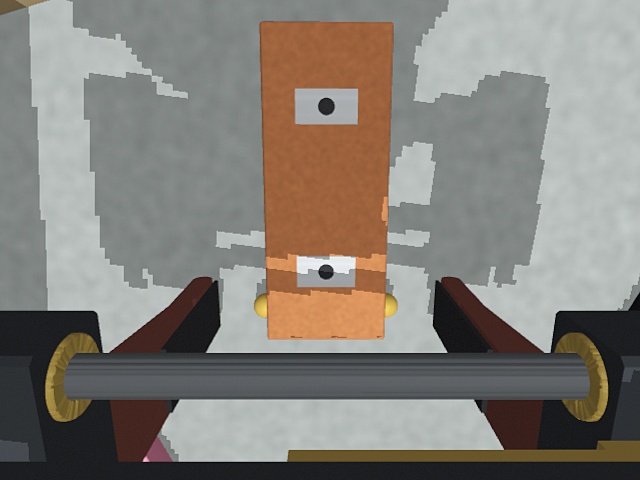

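```bash

python3 -m jog '{"translation":[[-3,0,-4],[0,0,0],[0,0,0]],"yaw":[0,0,0],"claw":[87,87,87]}' 8
python3 st.py
python3 -m jog '{"translation":[[0,0,0],[0,0,0],[0,0,0],[0,0,0],[0,0,0]],"yaw":[0,0,0,0,0],"claw":[50,50,50,50,50]}' 8
python3 -m jog '{"translation":[[0,0,0],[0,0,0],[0,0,0],[0,0,0],[0,0,0]],"yaw":[0,0,0,0,0],"claw":[50,50,50,50,50]}' 8
python3 st.py
```

```text
time_s: 3.22
tool_pos: [0.4369, 0.0469, 0.0026]
ee_rot: [-2.308, 2.085, -0.066]
wrist_force: [0.4, -0.3, -0.2]
width: 0.992
[436.9  46.9   2.6] yaw -84.2 toolz [ 0.052 -0.005 -0.999] q [-0.05  0.47  2.11 -0.01  0.51  1.43] F [ 0.4 -0.3 -0.2] w 87.1
time_s: 3.63
tool_pos: [0.437, 0.0469, 0.0027]
ee_rot: [-2.308, 2.085, -0.066]
wrist_force: [-0.7, 1.6, 0.6]
width: 0.652
time_s: 4.05
tool_pos: [0.4371, 0.0469, 0.0027]
ee_rot: [-2.308, 2.085, -0.066]
wrist_force: [0.1, 0.5, 0.8]
width: 0.643
[437.1  46.9   2.7] yaw -84.2 toolz [ 0.052 -0.005 -0.999] q [-0.05  0.47  2.11 -0.01  0.51  1.43] F [0.1 0.5 0.8] w 56.5
```

```bash

python3 -m jog '{"translation":[[0,0,0],[0,0,0],[0,0,0],[0,0,0],[0,0,0]],"yaw":[4,4,4,3,0],"claw":[50,50,50,50,50]}' 8
python3 st.py
python3 -m jog '{"translation":[[8,3,0],[8,3,0],[0,0,0]],"yaw":[0,0,0],"claw":[50,50,50]}' 8
python3 st.py
python3 look.py pics/w3.png
```

```text
time_s: 4.47
tool_pos: [0.4376, 0.0467, 0.0027]
ee_rot: [-2.566, 1.747, -0.06]
wrist_force: [0.1, 0.4, -0.5]
width: 0.645
[437.6  46.7   2.7] yaw -68.5 toolz [ 0.053  0.009 -0.999] q [-0.06  0.47  2.11  0.02  0.51  1.11] F [ 0.1  0.4 -0.5] w 56.6
time_s: 4.72
tool_pos: [0.4502, 0.0526, 0.0026]
ee_rot: [-2.565, 1.757, -0.051]
wrist_force: [0.8, 0.2, -0.5]
width: 0.647
[450.2  52.6   2.6] yaw -68.8 toolz [ 0.046  0.008 -0.999] q [-0.05  0.48  2.07  0.02  0.54  1.14] F [ 0.8  0.2 -0.5] w 56.8
[450.2  52.6   2.6] -68.8
orange [461.5  13. ] [40.4 13.1] [[446.0, -2.0], [458.0, -8.0], [477.0, 28.0], [465.0, 34.0]]
orange [432.1  89.3] [13.  40.3] [[411.0, 90.0], [449.0, 76.0], [453.0, 88.0], [415.0, 102.0]]
orange [494.5  69.3] [115.4  45.7] [[432.0, 70.0], [449.0, 28.0], [556.0, 68.0], [540.0, 111.0]]
brass? [416.30744681 454.03191489] 6202.0 [[401.3  -7.8   7. ]]
brass? [498.03539823 376.76548673] 1550.0 [[446.5 -24.9   7. ]]
brass? [154.31555556 376.74666667] 1559.5 [[396.1 107.2   7. ]]
brass? [391.65       303.43333333] 232.0 [[460.1  28.6   7. ]]
brass? [260.83333333 302.45      ] 246.0 [[441.9  77.1   7. ]]
board [[396, 312], [384, 337], [268, 337], [259, 313], [280, 298]] [[461.0, 30.0], [451.0, 30.0], [435.0, 70.0], [443.0, 76.0], [451.0, 71.0]]
```

View pics/w3.png

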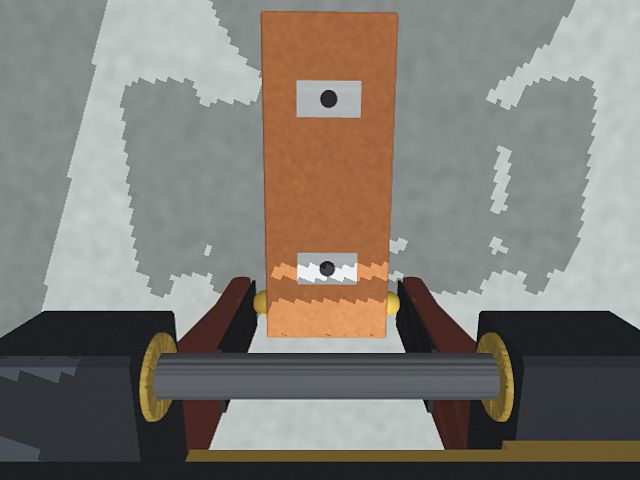

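```bash

python3 -m jog '{"translation":[[8,3,0],[8,3,0],[0,0,0]],"yaw":[0,0,0],"claw":[50,50,50]}' 8
python3 -m jog '{"translation":[[4,1.5,0],[0,0,0]],"yaw":[0,0],"claw":[50,50]}' 8
python3 -m jog '{"translation":[[3,1.1,0],[0,0,0]],"yaw":[0,0],"claw":[50,50]}' 8
python3 st.py
python3 look.py pics/w4.png|grep -v brass
```

```text
time_s: 5.02
tool_pos: [0.4626, 0.0587, 0.0024]
ee_rot: [-2.566, 1.762, -0.043]
wrist_force: [1.9, 0.5, -0.1]
width: 0.648
time_s: 5.18
tool_pos: [0.4657, 0.0603, 0.0024]
ee_rot: [-2.566, 1.764, -0.041]
wrist_force: [1.9, 0.5, 1.3]
width: 0.648
time_s: 5.35
tool_pos: [0.4672, 0.0612, 0.0022]
ee_rot: [-2.567, 1.766, -0.038]
wrist_force: [1.5, 0.0, -0.2]
width: 0.648
[467.2  61.2   2.2] yaw -69.0 toolz [ 0.035  0.007 -0.999] q [-0.02  0.5   2.02  0.01  0.58  1.17] F [ 1.5  0.  -0.2] w 56.9
[467.2  61.2   2.2] -69.0
orange [478.6  21.9] [40.7 13.1] [[463.0, 7.0], [475.0, 1.0], [494.0, 37.0], [482.0, 43.0]]
orange [449.6  98.1] [12.7 40.4] [[428.0, 99.0], [466.0, 85.0], [471.0, 97.0], [433.0, 111.0]]
orange [510.9  77. ] [115.5  45.7] [[449.0, 79.0], [464.0, 36.0], [573.0, 75.0], [557.0, 118.0]]
board [[396, 316], [383, 341], [267, 339], [255, 312], [277, 296], [367, 296]] [[477.0, 38.0], [466.0, 38.0], [452.0, 79.0], [460.0, 86.0], [469.0, 81.0], [480.0, 50.0]]
board [[639, 0], [639, 19], [0, 22], [0, 0]] [[602.0, 7.0], [597.0, 4.0], [523.0, 193.0], [530.0, 195.0]]
```

```bash

python3 -m jog '{"translation":[[4,1.5,0],[0,0,0]],"yaw":[1,0],"claw":[50,50]}' 8
python3 -m jog '{"translation":[[4,1.5,0],[0,0,0]],"yaw":[0.5,0],"claw":[50,50]}' 8
python3 st.py
python3 look.py pics/w5.png|grep -v brass
```

```text
time_s: 5.57
tool_pos: [0.4685, 0.0622, 0.0018]
ee_rot: [-2.587, 1.742, -0.033]
wrist_force: [1.6, 0.5, 1.2]
width: 0.646
time_s: 5.73
tool_pos: [0.4699, 0.0632, 0.0013]
ee_rot: [-2.598, 1.731, -0.027]
wrist_force: [1.5, 0.4, 0.3]
width: 0.65
[469.9  63.2   1.3] yaw -67.4 toolz [ 0.025  0.007 -1.   ] q [-0.02  0.51  2.01  0.01  0.6   1.15] F [1.5 0.4 0.3] w 57.1
[469.9  63.2   1.3] -67.4
orange [482.9  24.5] [40.8 12.8] [[468.0, 9.0], [480.0, 3.0], [498.0, 40.0], [486.0, 46.0]]
orange [451.6  99.4] [13.  40.4] [[430.0, 100.0], [469.0, 87.0], [473.0, 99.0], [435.0, 112.0]]
orange [510.3  77. ] [115.7  45.7] [[448.0, 80.0], [463.0, 36.0], [572.0, 74.0], [558.0, 118.0]]
board [[389, 288], [383, 352], [266, 346], [260, 314], [298, 281]] [[490.0, 47.0], [466.0, 39.0], [452.0, 80.0], [463.0, 86.0], [479.0, 78.0]]
board [[639, 0], [639, 37], [0, 20], [0, 0]] [[605.0, 14.0], [596.0, 9.0], [523.0, 196.0], [529.0, 197.0]]
```

View pics/w5.png

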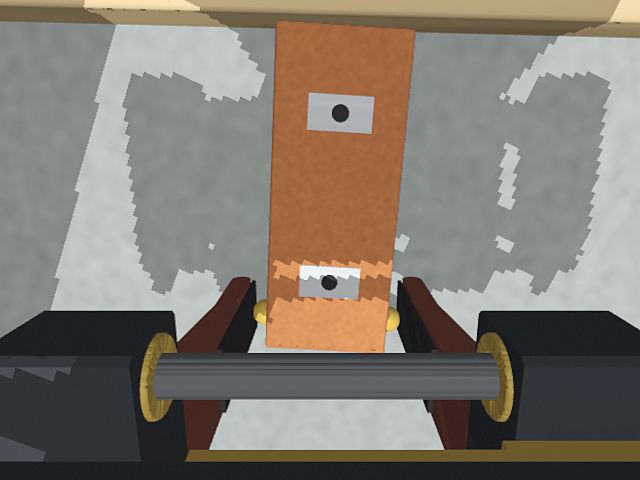

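The wrist view shows the tile's far end, at (277–415, 22–30), flush on the fence to about 2°. The centre is about 60 mm in front of the edge, so step 1 is met. Next I'll swing it up.

```bash

python3 -m jog '{"translation":[[0,0,5],[0.5,0.2,10],[1,0.4,10],[2,0.8,10],[0,0,0]],"yaw":[-0.3,-0.3,-0.3,0,0],"claw":[50,50,50,50,50]}' 8
python3 st.py
python3 look.py pics/w6.png|grep -v board
```

```text
time_s: 6.2
tool_pos: [0.4739, 0.0656, 0.0376]
ee_rot: [-2.58, 1.755, -0.026]
wrist_force: [-1.0, 0.6, -1.3]
width: 0.644
[473.9  65.6  37.6] yaw -68.5 toolz [ 0.026  0.008 -1.   ] q [-0.01  0.44  1.98  0.01  0.69  1.17] F [-1.   0.6 -1.3] w 56.5
[473.9  65.6  37.6] -68.5
orange [475.5  12.1] [50.1 15.3] [[457.0, -7.0], [471.0, -14.0], [494.0, 31.0], [480.0, 38.0]]
orange [438.4 105.4] [16.1 50. ] [[412.0, 106.0], [459.0, 89.0], [465.0, 105.0], [418.0, 121.0]]
orange [474.  208.5] [34.1 16.7] [[456.0, 213.0], [459.0, 197.0], [492.0, 204.0], [489.0, 220.0]]
orange [504.9  73.8] [127.7  57.3] [[435.0, 82.0], [453.0, 27.0], [574.0, 66.0], [557.0, 120.0]]
brass? [416.30425532 454.03191489] 6205.0 [[401.7 -14.    7. ]]
brass? [497.80088496 376.78318584] 1537.0 [[457.6 -33.8   7. ]]
brass? [154.88986784 376.6123348 ] 1562.5 [[394.5 126.7   7. ]]
brass? [391.56666667 319.38333333] 234.0 [[466.3  28.2   7. ]]
brass? [261.         310.81967213] 248.5 [[447.1  88.9   7. ]]
```

View pics/w6.png

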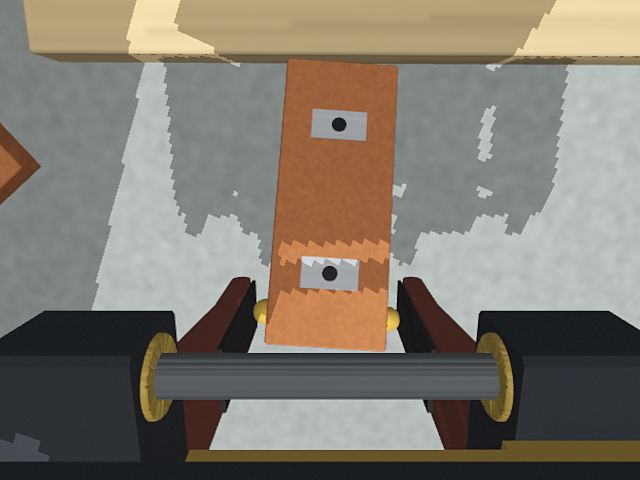

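The tile is tilted about 20°, with its far end still at the fence and both pegs held at (261,311) and (392,319). I'll carry on with the arc.

```bash

python3 -m jog '{"translation":[[6,2.2,15],[8.5,3.3,14],[11,4.2,12],[0,0,0]],"yaw":[0,0,0,0],"claw":[50,50,50,50]}' 8
python3 st.py
python3 -m jog '{"translation":[[6.5,2.5,5],[6.5,2.5,5],[10,4,4],[0,0,0]],"yaw":[0,0,0,0],"claw":[50,50,50,50]}' 8
python3 st.py
```

```text
time_s: 6.58
tool_pos: [0.4972, 0.0758, 0.0773]
ee_rot: [-2.581, 1.758, -0.02]
wrist_force: [-0.4, -0.4, -0.9]
width: 0.644
[497.2  75.8  77.3] yaw -68.5 toolz [ 0.021  0.008 -1.   ] q [0.01 0.4  1.89 0.01 0.83 1.2 ] F [-0.4 -0.4 -0.9] w 56.6
time_s: 6.92
tool_pos: [0.518, 0.0846, 0.0901]
ee_rot: [-2.585, 1.76, -0.013]
wrist_force: [-0.4, -0.3, 0.3]
width: 0.639
[518.   84.6  90.1] yaw -68.5 toolz [ 0.015  0.007 -1.   ] q [0.03 0.41 1.83 0.01 0.89 1.22] F [-0.4 -0.3  0.3] w 56.1
```

```bash

python3 -m jog '{"translation":[[10,4,4],[10,4,3],[10,4,2],[0,0,0]],"yaw":[0,0,0,0],"claw":[50,50,50,50]}' 8
python3 st.py
python3 -m jog '{"translation":[[8,3,1],[6,2.4,0],[0,0,0]],"yaw":[0,0,0],"claw":[50,50,50]}' 8
python3 st.py
python3 - <<'E'
from plant import cams
import cv2
c=cams.get_image("side");cv2.imwrite("pics/s1.png",cv2.resize(c["pixels"][130:350,150:450,::-1],None,fx=2.5,fy=2.5))
E
```

```text
time_s: 7.25
tool_pos: [0.5481, 0.0963, 0.0981]
ee_rot: [-2.587, 1.762, -0.01]
wrist_force: [0.6, 0.0, 1.7]
width: 0.642
[548.1  96.3  98.1] yaw -68.5 toolz [ 0.012  0.006 -1.   ] q [0.05 0.43 1.75 0.01 0.95 1.24] F [0.6 0.  1.7] w 56.4
time_s: 7.5
tool_pos: [0.5628, 0.102, 0.0983]
ee_rot: [-2.588, 1.762, -0.009]
wrist_force: [0.4, -0.6, 3.1]
width: 0.636
[562.8 102.   98.3] yaw -68.5 toolz [ 0.011  0.005 -1.   ] q [0.06 0.45 1.71 0.01 0.96 1.25] F [ 0.4 -0.6  3.1] w 55.9
```

View pics/s1.png

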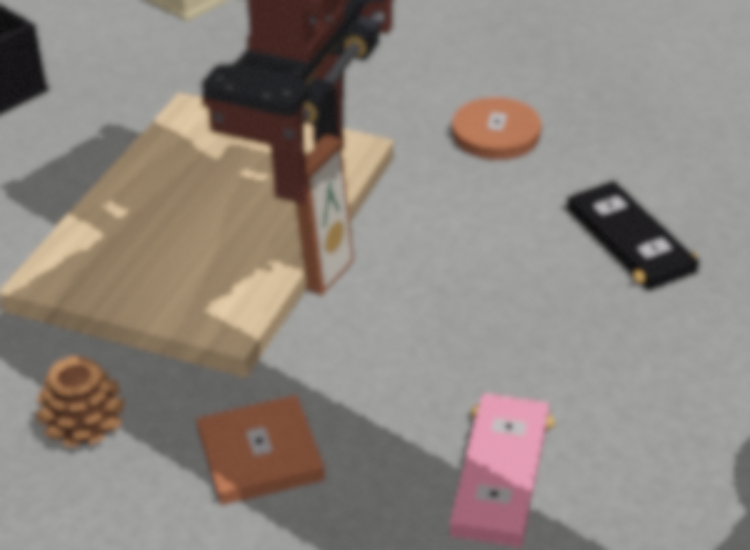

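The tile stands upright at the fence, glazed face towards the robot, with its foot at about (315,290) in the crop. Step 2 is met, so I'll swing it over the edge.

```bash

python3 -m jog '{"translation":[[2,0.8,3],[9,3.6,2],[9,3.6,0],[0,0,0]],"yaw":[0,0,0,0],"claw":[50,50,50,50]}' 8
python3 st.py
python3 -m jog '{"translation":[[10,4,-2],[10,4,-5],[9,3.5,-6],[9,3.5,-6],[0,0,0]],"yaw":[0,0,0,0,0],"claw":[50,50,50,50,50]}' 8
python3 st.py
python3 - <<'E'
from plant import cams
import cv2
c=cams.get_image("side");cv2.imwrite("pics/s2.png",cv2.resize(c["pixels"][130:350,150:450,::-1],None,fx=2.5,fy=2.5))
E
```

```text
time_s: 7.88
tool_pos: [0.5814, 0.1107, 0.1023]
ee_rot: [-2.589, 1.764, -0.003]
wrist_force: [0.3, 0.6, 0.9]
width: 0.576
[581.4 110.7 102.3] yaw -68.5 toolz [ 0.006  0.006 -1.   ] q [0.07 0.47 1.66 0.01 1.   1.26] F [0.3 0.6 0.9] w 50.6
time_s: 8.3
tool_pos: [0.6239, 0.1273, 0.0822]
ee_rot: [-2.588, 1.763, -0.006]
wrist_force: [0.6, 0.7, -0.3]
width: 0.571
[623.9 127.3  82.2] yaw -68.5 toolz [ 0.008  0.006 -1.   ] q [0.09 0.55 1.57 0.01 1.01 1.28] F [ 0.6  0.7 -0.3] w 50.1
```

View pics/s2.png

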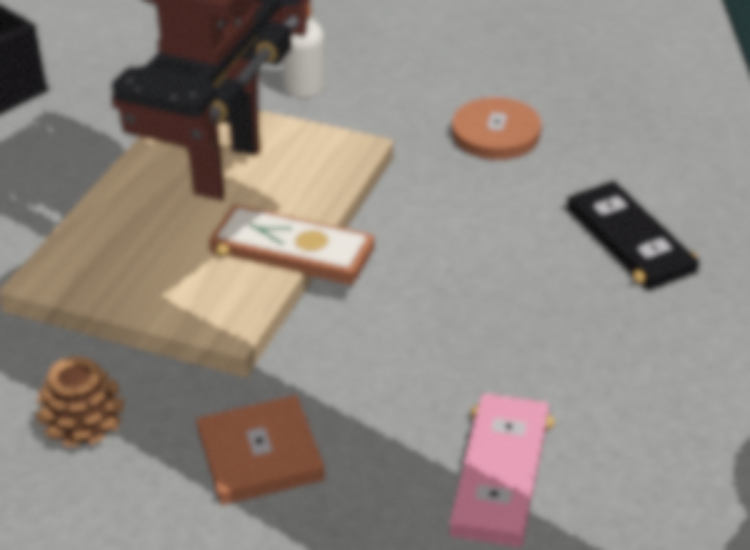

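The pegs slipped out of the pads, and the tile toppled over the edge by itself. It now lies face up on the board, at (215–370, 205–280) in the crop, overhanging the front. I'll raise the gripper and measure.

```bash

python3 -m jog '{"translation":[[0,0,30],[-15,-6,35],[-20,-8,20],[-20,-8,0],[0,0,0]],"yaw":[0,0,0,0,0],"claw":[87,87,87,87,87]}' 8
python3 st.py
cat > chk.py <<'E'
import sys
from plant import arm,cams
from h import *
o=arm.get_obs();w=cams.get_image("wrist");t=cams.get_image("top");s=cams.get_image("side")
f=lambda p:np.round([(p[:2]-[575,81])@[.932,.362],(p[:2]-[575,81])@[-.362,.932]],1)
for n,c,ob in(("wrist",w,o),("top",t,None),("side",s,None)):
    for k in blobs(c["pixels"],(0,0,150),(180,60,255),250):
        P=unproj(c,k[:,0],.034,ob)*1000;r=cv2.minAreaRect(P[:,:2].astype(np.float32))
        if abs(max(r[1])-110)<25: print(n,"face c",np.round(r[0],1),np.round(r[1],1),"board",f(np.array(r[0])),np.round(cv2.boxPoints(r)).tolist())
for k in blobs(t["pixels"],(4,150,40),(14,255,255)):
    P=unproj(t,k[:,0],.014)*1000;r=cv2.minAreaRect(P[:,:2].astype(np.float32));print("orange top",np.round(r[0]),np.round(r[1]))
cv2.imwrite(sys.argv[1],w["pixels"][:,:,::-1])
E
python3 chk.py pics/w7.png
```

```text
time_s: 8.77
tool_pos: [0.5633, 0.1044, 0.167]
ee_rot: [-2.595, 1.765, 0.005]
wrist_force: [-1.0, -0.3, -0.7]
width: 0.907
[563.3 104.4 167. ] yaw -68.4 toolz [-0.001  0.005 -1.   ] q [0.06 0.38 1.64 0.01 1.13 1.25] F [-1.  -0.3 -0.7] w 79.7
wrist face c [580.4 107.7] [104.4  36.4] board [14.7 22.9] [[525.0, 104.0], [539.0, 71.0], [636.0, 111.0], [621.0, 145.0]]
wrist face c [488.4 297.9] [134.8  49.6] board [ -2.2 233.5] [[418.0, 309.0], [427.0, 261.0], [559.0, 287.0], [550.0, 335.0]]
orange top [ 584. -132.] [71. 70.]
```

View pics/w7.png

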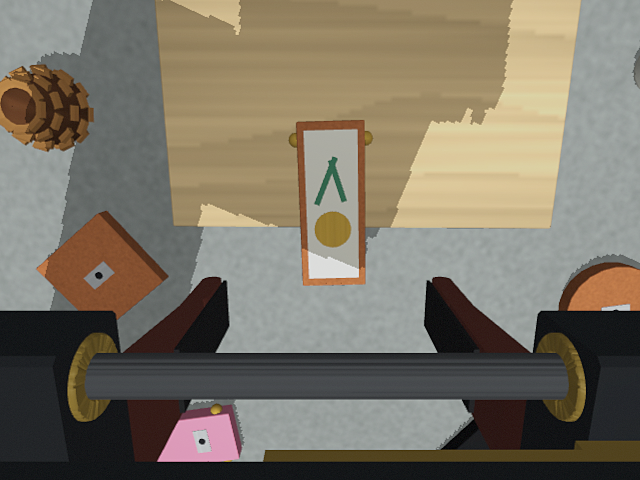

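The wrist view shows the tile face up on the board, spanning rows 121 to 285, with the board's front edge at row 227. That puts about 75 of its 116 mm on the board and the centre about 15 mm inside the edge. It lies flat and released with the gripper clear, and the square tile hasn't moved between the side views. Handing in.

```bash
python3 -c "
from plant import arm
arm.job_done();print(arm.get_obs()['time_s'])"
```

```text
the job is handed in; nothing more can be done
the job is handed in; nothing more can be done
```

The long tile now lies face up on top of the assembly board, released, and the job is handed in at about 9 s of robot time. I gripped it by its pegs, slid it flush to the board's front edge, swung it upright there, and took it over the edge.

- **Unplanned drop:** just past upright the pegs slipped out of the pads (opening fell from 56 to 50 mm), so the tile toppled the last part by itself instead of being lowered.
- **Steps on the way:** it was flat against the edge with its centre about 60 mm in front. It then stood upright at the edge, confirmed in the side view.
- **Final position:** the last wrist view put its centre 15–17 mm inside the front edge and 23 mm off the board's midline, with about 40 mm overhanging. I judged it flat by comparing its perspective with the board's, not by an angle measurement.
- **Bystanders:** the round tile measured within about 1 mm of its starting place. The square tile was hidden by the arm in the last top view, so I did not re-measure it. It looks unmoved in the side views and the gripper never went near it.
- **Failed check:** in the last check the top and side views did not yield the tile's face, so the final position rests on the wrist camera alone.

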